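# Clear up after punching: ear defenders over the thread rack, pricking iron in its tray

## Task

The stitch holes are punched, so clear up: hang the yellow ear defenders by their padded headband over the empty stretch of the thread rack's bar, one cup on each side, and lay the loose pricking iron flat in the wooden tray alongside the other two, teeth pointing the same way as theirs. Do the two in either order, set each down rather than dropping it, and leave everything else where it is.

Things in the scene. Friction and masses are not known exactly. Their poses are not given: they have to be found in the camera images.
- muffs: Rigid ear defenders, 0.22 kg: two yellow cups with black cushions on a grey headband with a black padded crown. They stand on the cups, band up: 160 mm tall, 155 wide (y, a cup at each end), 70 deep (x). Cups 85 mm tall, gap between the cushions 68 mm. Origin on the ground midway between the cups, z up, x across the band's width. Front and back alike
- muffs_crown (a point): middle of the top of the padded crown, 160 mm above the feet of the cups. The crown is 34 mm wide (muffs x) and 18 mm thick, curving down towards the cups (outer radius 75 mm). Hold it from above by its two edges, fingers closing along muffs x; fingertips deeper than about 14 mm below this point would meet the bar
- muffs_under (a point): middle of the underside of the padded crown (the face that rests on the bar), 142 mm above the feet of the cups
- rack: Thread rack screwed to the bench: a round steel bar 16 mm thick along the rack's y, its top 172 mm above the bench, on two dark uprights at y = -172 and +172 mm (feet 60 mm deep). Three thread spools (50 mm diameter) and a brass collar fill the bar from y = -161 to -16 mm; it is empty from -16 to +166 mm. Origin on the bench under the bar's middle, z up
- rack_free (a point): top of the bar at the middle of its empty stretch (rack x = 0, y = +73 mm, 172 mm above the bench); axes as the rack's: y along the bar
- iron: Loose pricking iron, bright steel, 86 g, flat on the cutting mat (its top 3 mm above the bench); 105 mm long along its x. Square-edged shank 11 mm wide (y), 10 mm high, from x = -52 (struck end, brass band) to +14 mm, then a flat blade 23 mm wide whose six teeth end at x = +53. Origin on its underside near mid-length, z up. Either face may be up in the tray
- iron_grip (a point): grip point on the shank of the loose iron, over its centre of mass, at x = -2 mm of it and 5 mm above its underside
- iron_teeth (a point): end of the teeth of the loose iron (x = +53 mm)
- tray: Fixed shallow wooden tray, dark green lining, 152 (x) by 182 (y) by 20 mm high, walls and floor 6 mm thick. Origin under its centre, z up. Two irons lie in it along its x, teeth at its +x end, about 50 mm apart: one in its -y half, one near its middle. The free space is its +y part, about y = +15 to +85 mm
- iron_two: narrow two-tooth pricking iron lying in the tray, 105 mm long, shank as the loose one's, teeth to its own +x; origin on its underside near mid-length
- iron_four: four-tooth pricking iron (15 mm blade) lying in the tray near its middle, 105 mm long, teeth to its own +x; origin on its underside near mid-length
- maul: bystander: poly maul standing on its white head (54 mm diameter), dark wooden handle up, 197 mm tall; origin under its centre
- dye: bystander: round dye pot with tan lid, 70 mm diameter, 64 mm tall; origin under its centre
- spray: bystander: glass spray bottle with black trigger head, 76 mm diameter, 159 mm tall; origin under its centre
- glue: bystander: small white glue bottle with blue band and pointed nozzle, 44 mm diameter, 112 mm tall; origin under its centre
Mind the look-alikes: they are no part of the job. There is more than one size of the tray; the one meant has the size given above. Of the things that look like the muffs, the smaller one is meant.

How it is judged:
By the outcome, as a careful person would: the job done as asked, in the order asked, and still so for the second after the job is handed in, with the robot touching nothing.
It also fails if it takes over 72 s, if anything falls off the work surface, if the arm or the gripper's body presses on something with over 40 N, if the wrist force passes 120 N, or if a joint passes its speed limit or range.

## Robot

A 6-joint arm with a two-finger parallel gripper is mounted at the origin on the work surface. World frame = base frame: x ahead of the robot, y to its left, z up, the work surface at z = 0. Lengths are in mm, angles in rad, forces in N, time in s.
With the tool pointing down it reaches from about 275 to 1000 mm from the base axis. Payload 8.4 kg.
Tool frame: the origin (TCP) lies between the finger pads; the fingertips stand 25 mm ahead of it and the grasp point (between the pads) lies 6 mm ahead of it; z points along the fingers, y is the line along which they close (so a half turn about z gives the same grasp; the last joint's range is limited). The gripper opens to 85 mm and grips with 20 to 120 N. Pads are 22 mm wide; open, the fingers measure 114 mm over their backs; the gripper's body (76 mm by 85 mm) begins 54 mm behind the grasp point. The pads swing forward as they close: fully open they stand 13 mm farther back than shut.
Start: joints at [1.287, 0.353, 1.633, -0, 1.155, -0.002], TCP at [173.802, 600.351, 256.281] pointing down, gripper open.
Joint ranges: [-2.63, 2.63], [-0.92, 2.1], [0.06, 2.66], [-1.3, 4.44], [0, 2.69], [-3.02, 3.02]. Speed limits (rad/s): [2.22, 2.22, 2.79, 3.14, 3.14, 3.14].

## Interface

Orientations are given as a rotation vector (axis times angle).
In Python, from station import robot gives the robot as it stands. The module is installed in compiled form; this text tells all that it offers.
- The arm moves only by the tool drive_tool, never from a script. Its argument "commands" is a list of rows, each an object with "fingers": the opening, from 0 (shut) to 1 (fully open); "travel": the shift along the tool's x, y, z each as a share of 1000 mm, from -1 to 1, a list of three; "turn": the turn, a rotation vector about the tool's x, y, z each as a share of 180 degrees, from -1 to 1, a list of three. In form: [{"fingers": fingers, "travel": [tx, ty, tz], "turn": [ax, ay, az]}, ...]. A call has 1 to 12 rows; each row is the pose to reach, as a shift and turn from the pose commanded when the call began, along the tool's axes at that moment, turning the shorter way round; what a row does not reach only later rows make up. A row lasts 1/10 s, in which the tool goes at most 50 mm and 8.59 degrees, less where a joint would pass 70% of its speed; a pose out of reach is approached as far as the arm can. A call with a number of a shift or a turn outside -1 to 1 is refused whole. A call with a gripper value outside its range is refused whole. The fingers move at their own pace and stop on an object; "grip_force" is the grip in N (left out, the last holds). Time passes only in rows, so rows that repeat a pose let the fingers close. It gives the time, the measured TCP pose, the force, the opening and the grip force at its end, in the units of the state.
- robot.state(): the state, without advancing time (a new reading comes with each control period).
- robot.get_image(name): name is "side" or "top" or "wrist"; returns a dict with "img" (384x512x3 uint8, blue, green, red), "z_map" (384x512 float32, mm along the optical axis (not along the pixel's ray), 0 where there is no reading), "fovy" (degrees; the focal length in pixels is half the picture's height over the tangent of half this angle, whatever the lens; pixels are square), "cx", "cy" (the principal point, pixels), "R" (3x3) and "t" (3): a world point X has camera coordinates R X + t; the wrist camera has in their place "hand_eye" (4x4, takes a point from camera to tool coordinates, whose origin is the TCP and whose axes are the flange's). Camera axes: x right, y down, z forward; pixel columns grow to the right and rows downward; lengths in mm; the calibration is good to about 2 mm. The wrist camera is an equidistant fisheye: a pixel r from the principal point sees the ray r / f radians off the axis. A picture is of the moment at which its call begins: read the wrist's pose just before it.
- robot.finish_job(): hands the job in; it is judged then, once.
Trained networks look in the newest picture that a camera, given by its name, has taken for a name from the list of things; names that differ only in an ending like _2 or _b are one class to them, and where a whole thing is asked for, a point or a joint stands for the part that bears it (a point fixed in the world has none). Each returns a list of dicts, best first, with "confidence" (0 to 1); they miss things now and then, are a little off and sometimes report something else, mostly with a low value. They report only what shows in the picture. A call takes as long as a camera call. They do not tell look-alikes from the thing itself.
- robot.trace(camera, label): "region" (384x512 bool, what is visible of it) and "extent" ([left, top, width, height] in pixels, round what is visible of it).
The state is a dict: "t": time; "joint_positions": joint angles; "joint_vel": joint speeds; "joint_torque": joint torques, N m; "tcp_pos": TCP position; "orientation": TCP orientation; "ft_force": force on the tool from outside, world axes, zero at the start; "ft_torque": the same for the moment, N m; "width": finger opening in mm; "gripper_force": force on a finger pad.
Only numpy, scipy, OpenCV 4.12 (cv2) and the standard library are available. Lean on these libraries where they do the work, as an engineer would, in place of code of your own. Each camera call takes 0.05 s, during which the arm holds its last target. There are 200 camera calls.

## Working session

There is one attempt and no reset: what is moved stays moved. The work goes in short steps, Python scripts to look and compute and a tool call to move; the robot and the scene stay as the last step left them, time stands still between calls to the robot, and variables do not carry over. Pictures are saved under pics/ and viewed, at most 10 in all, crops included, and the job is handed in when it is done.

Besides the shell and the picture viewer there is one more tool, called after "Emit:" as name(argument=value, ...), one argument or row to a line, values as JSON. drive_tool: Moves the arm, as the interface text tells. Its arguments: {"type":"object","properties":{"commands":{"type":"array","items":{"type":"object","properties":{"fingers":{"type":"number"},"travel":{"type":"array","items":{"type":"number"}},"turn":{"type":"array","items":{"type":"number"}}}}},"grip_force":{"type":"number"}},"required":["commands"]}

```bash
mkdir -p pics; ls; cat > h.py <<'E'
import numpy as np, cv2, pickle
from station import robot
def look(n):
    return robot.get_image(n)
def foc(d): return d["img"].shape[0]/2/np.tan(np.radians(d["fovy"])/2)
def cloud(d):
    "world points HxWx3 for fixed cameras (nan where none)"
    f=foc(d); z=d["z_map"].astype(float); v,u=np.mgrid[:z.shape[0],:z.shape[1]]
    P=np.stack([(u-d["cx"])/f*z,(v-d["cy"])/f*z,z],-1)
    W=(P-np.array(d["t"]))@np.array(d["R"])
    W[z<=0]=np.nan
    return W
E
python3 - <<'E'
from h import *
s=robot.state(); print(s)
ims=[]
for n in("top","side"):
    d=look(n); W=cloud(d); pickle.dump(d,open(n+".pkl","wb"))
    im=d["img"].copy()
    print(n,d["fovy"],d["cx"],d["cy"],-np.array(d["R"]).T@np.array(d["t"]))
    for l in("muffs","rack","iron","tray","iron_four","iron_two","maul","dye","spray","glue"):
        for r in robot.trace(n,l)[:4]:
            p=W[r["region"]]; p=p[~np.isnan(p[:,0])]
            if len(p): print(l,round(r["confidence"],2),r["extent"],np.round(np.percentile(p,[2,50,98],axis=0)).astype(int).tolist())
    cv2.imwrite(f"pics/{n}0.png",cv2.resize(im,(768,576)))
E
```

```text
pics
{'t': 0.0, 'joint_positions': array([ 1.28663363e+00,  3.53656644e-01,  1.63418816e+00, -1.07503055e-05,
        1.15520851e+00, -2.38909293e-03]), 'joint_vel': array([ 0.00149045,  0.00065211, -0.00044756,  0.0002446 ,  0.00072644,
       -0.00031549]), 'joint_torque': array([ 3.60817205e-03, -6.05235171e+01, -3.42084646e+01,  3.07670416e-04,
        9.00334097e-03,  7.82598732e-06]), 'tcp_pos': array([173.650522  , 599.8970985 , 255.53324535]), 'orientation': array([-4.41111361e-01, -3.11026860e+00,  2.27295013e-03]), 'ft_force': array([0.22695269, 0.24118803, 0.03081096]), 'ft_torque': array([ 0.00469707,  0.05426844, -0.01948434]), 'gripper_force': 0.0, 'width': 85.52016768266346}
top 47.543718380007505 254.96227223348217 188.06777954641083 [ 248.87644606    7.4554026  1378.07678117]
muffs 0.95 [340.0, 176.7, 34.3, 52.6] [[347, -352, 1], [412, -311, 127], [486, -283, 163]]
muffs 0.7 [326.3, 250.0, 74.6, 67.5] [[95, -379, 30], [191, -303, 190], [267, -224, 228]]
rack 0.66 [343.0, 176.8, 28.5, 52.8] [[344, -345, 7], [412, -310, 125], [488, -283, 163]]
rack 0.58 [183.4, 120.8, 
[... 1984 characters left out ...]
9]]
maul 0.76 [214.9, 90.5, 16.0, 52.2] [[573, -716, 0], [597, -420, 77], [634, -404, 196]]
dye 0.7 [245.4, 112.6, 48.0, 44.1] [[351, -446, 2], [430, -299, 80], [493, -280, 161]]
dye 0.67 [243.4, 218.8, 28.8, 17.8] [[402, 28, 2], [446, 70, 10], [480, 103, 17]]
dye 0.45 [189.1, 129.7, 12.1, 11.9] [[669, -385, 36], [691, -354, 64], [705, -324, 69]]
dye 0.34 [179.4, 130.1, 35.5, 124.1] [[592, -179, 1], [616, -13, 164], [655, 189, 188]]
spray 0.72 [119.6, 257.6, 49.4, 69.9] [[635, 359, 10], [666, 389, 82], [714, 412, 160]]
spray 0.56 [187.6, 130.0, 15.7, 13.3] [[673, -384, 38], [692, -355, 64], [703, -327, 68]]
glue 0.73 [170.0, 311.0, 26.9, 38.0] [[563, 431, 2], [580, 458, 59], [601, 467, 103]]
```

View pics/top0.png

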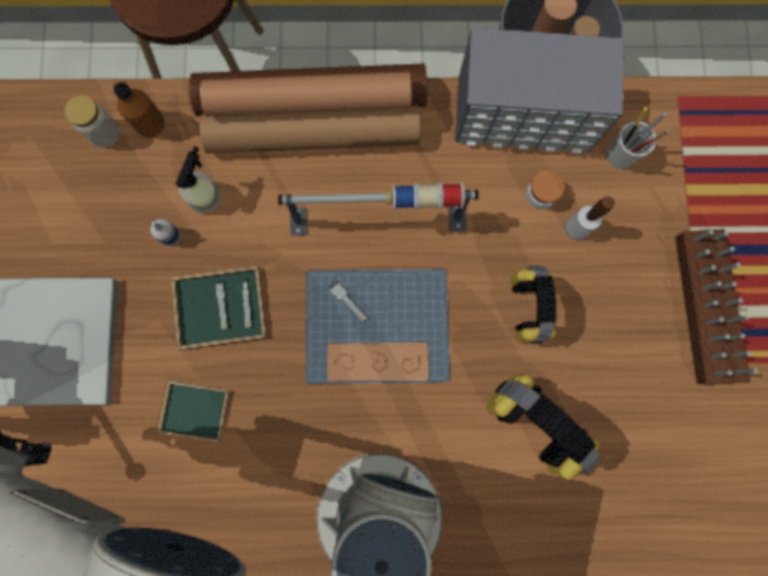

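View pics/side0.png

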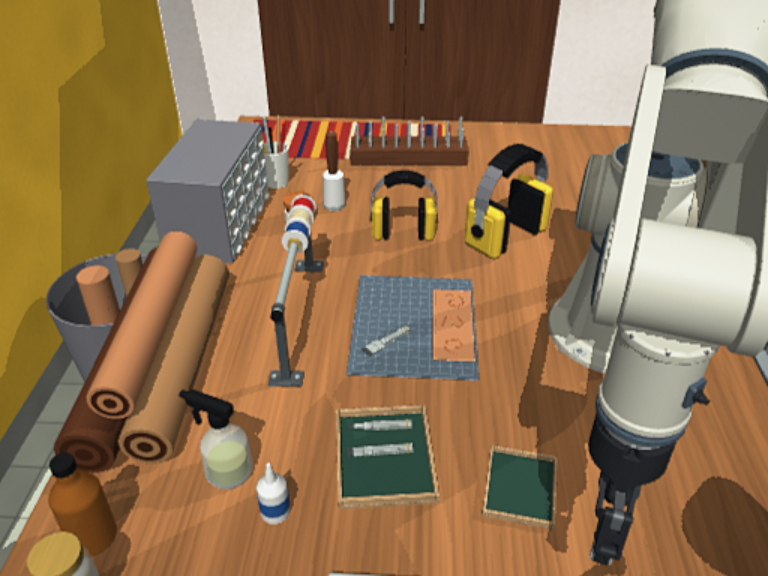

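The small muffs are at top px (540,305) and the large ones at (545,425). The loose iron is on the mat at (348,300) with its blade up-left. The big tray is at (218,308) with free space on its left (+y). The rack's empty stretch is on its left, around (340,198). Next I'll fit these from both depth views.

```bash
cat >> h.py <<'E'
def sel(W,x,y,z):
    m=np.ones(W.shape[:-1],bool)
    for i,b in enumerate((x,y,z)): m&=(W[...,i]>b[0])&(W[...,i]<b[1])
    return W[m]
def fit(P):
    "min-area rect of xy points: center,size,angle deg"
    return cv2.minAreaRect(P[:,:2].astype(np.float32))
E
python3 - <<'E'
from h import *
for n in("top","side"):
    W=cloud(pickle.load(open(n+".pkl","rb"))); print(n)
    q=lambda P:(len(P),np.round(np.percentile(P,[1,50,99],axis=0),0).tolist())
    I=sel(W,(390,490),(20,115),(8,25)); print("iron",q(I),fit(I))
    e=np.linalg.svd(I[:,:2]-I[:,:2].mean(0),full_matrices=False)[2][0]; print(" mean",I.mean(0),"ang",np.degrees(np.arctan2(e[1],e[0])))
    M=sel(W,(340,500),(-360,-260),(20,200)); C=M[M[:,2]>150]; print("muffs",q(M),fit(M),"crown",q(C),fit(C))
    L=sel(W,(340,500),(-360,-260),(30,90)); print(" cups",q(L[L[:,0]<400]),q(L[L[:,0]>440]))
    B=sel(W,(590,640),(10,165),(160,200)); p=np.polyfit(B[:,1],B[:,0],1);print("bar",q(B),"x=%.3f y+%.1f"%tuple(p))
    R=sel(W,(580,660),(-230,230),(120,210)); print("rack ends",q(R))
    S=sel(W,(580,660),(-200,40),(184,230));print("spools",q(S))
    T=sel(W,(330,520),(225,445),(13,30));print("tray",q(T),fit(T))
    for nm,yy in(("two",(258,295)),("four",(308,350))):
        A=sel(W,(370,490),yy,(11,30));print(nm,q(A),fit(A))
    print("mat z",q(sel(W,(380,400),(-50,0),(-5,12)))[1][1][2])
E
```

```text
top
iron (203, [[392.0, 23.0, 8.0], [439.0, 70.0, 11.0], [481.0, 114.0, 18.0]]) ((437.9259948730469, 68.67705535888672), (92.10363006591797, 92.83123779296875), 89.67018127441406)
 mean [437.81324744  66.81037869  11.66072559] ang -133.76963678220412
muffs (1023, [[344.0, -347.0, 26.0], [410.0, -310.0, 130.0], [489.0, -282.0, 164.0]]) ((418.6244812011719, -316.40673828125), (155.731689453125, 67.75491333007812), 2.022235631942749) crown (326, [[380.0, -336.0, 151.0], [418.0, -318.0, 158.0], [457.0, -300.0, 165.0]]) ((416.7085266113281, -317.6510314941406), (80.96297454833984, 35.79544448852539), 2.639252185821533)
 cups (217, [[341.0, -352.0, 32.0], [361.0, -301.0, 80.0], [384.0, -286.0, 89.0]]) (193, [[451.0, -345.0, 31.0], [468.0, -296.0, 79.0], [491.0, -281.0, 90.0]])
bar (287, [[605.0, 11.0, 163.0], [612.0, 88.0, 171.0], [620.0, 163.0, 178.0]]) x=-0.022 y+614.3
rack ends (1262, [[595.0, -190.0, 136.0], [613.0, -61.0, 176.0], [638.0, 185.0, 192.0]])
spools (285, [[602.0, -162.0, 184.0], [617.0, -100.0, 187.0], [632.0, -31.0, 195.0]])
tray (682, [[341.0, 237.0, 13.0], [425.0, 323.0
[... 1406 characters left out ...]
0, -163.0, 125.0], [615.0, -29.0, 173.0], [644.0, 191.0, 190.0]])
spools (181, [[606.0, -162.0, 184.0], [621.0, -94.0, 186.0], [635.0, -27.0, 191.0]])
tray (1130, [[344.0, 239.0, 13.0], [426.0, 327.0, 18.0], [510.0, 432.0, 24.0]]) ((427.5783996582031, 333.6020202636719), (152.06895446777344, 188.67523193359375), 7.509057998657227)
two (176, [[386.0, 262.0, 11.0], [433.0, 277.0, 15.0], [488.0, 288.0, 19.0]]) ((437.3941345214844, 276.8649597167969), (34.77155685424805, 102.0995864868164), 89.0054702758789)
four (217, [[385.0, 316.0, 11.0], [435.0, 329.0, 15.0], [485.0, 342.0, 20.0]]) ((435.07537841796875, 331.357177734375), (106.13201141357422, 20.602895736694336), 7.770264148712158)
mat z 4.0
```

```bash
cat >> h.py <<'E'
from scipy.spatial.transform import Rotation as Ro
def plan(*targets):
    "targets (x,y,z,ang of tool y deg); prints travel & turn from the present pose"
    s=robot.state(); R0=Ro.from_rotvec(s["orientation"])
    print("t",round(s["t"],2),"pos",np.round(s["tcp_pos"],1),"w",round(s["width"],1),"ft",np.round(s["ft_force"],1),"ytool",np.round(np.degrees(np.arctan2(*R0.as_matrix()[1::-1,1])),1), "j",np.round(s["joint_positions"],2))
    for x,y,z,a in targets:
        a=np.radians(a); Y=np.array([np.cos(a),np.sin(a),0]); Z=np.array([0,0,-1.]); X=np.cross(Y,Z)
        T=Ro.from_matrix(np.stack([X,Y,Z],1))
        print((x,y,z),"travel",np.round(R0.inv().apply(np.array([x,y,z])-s["tcp_pos"])/1000,4).tolist(),"turn",np.round((R0.inv()*T).as_rotvec()/np.pi,4).tolist())
def wrist(save=None):
    "wrist image + world cloud (z_map along axis, equidistant)"
    s=robot.state(); d=robot.get_image("wrist"); f=foc(d); z=d["z_map"].astype(float)
    v,u=np.mgrid[:z.shape[0],:z.shape[1]]; a=u-d["cx"]; b=v-d["cy"]; r=np.hypot(a,b)+1e-9; th=r/f
    k=z*np.tan(np.minimum(th,1.5))/r; P=np.stack([a*k,b*k,z],-1); H=np.array(d["hand_eye"])
    W=(P@H[:3,:3].T+H[:3,3])@Ro.from_rotvec(s["orientation"]).as_matrix().T+s["tcp_pos"]
    W[(z<=0)|(th>1.4)]=np.nan
    if save: cv2.imwrite("pics/"+save,cv2.resize(d["img"],(768,576)))
    return d,W
E
python3 -c "
from h import *
plan((420,90,280,-47))"
```

```text
t 1.1 pos [173.8 600.4 256.3] w 85.4 ft [0.1 0.4 0.2] ytool 73.9 j [ 1.29  0.35  1.63  0.    1.16 -0.  ]
(420, 90, 280) travel [-0.3784, -0.4218, -0.0237] turn [-0.0, -0.0, 0.6714]
```

Emit:
drive_tool(
  commands=[
    {"fingers": 1,"travel": [-0.378,-0.422,-0.024],"turn": [0,0,0.671]},
    {"fingers": 1,"travel": [-0.378,-0.422,-0.024],"turn": [0,0,0.671]},
    {"fingers": 1,"travel": [-0.378,-0.422,-0.024],"turn": [0,0,0.671]},
    {"fingers": 1,"travel": [-0.378,-0.422,-0.024],"turn": [0,0,0.671]},
    {"fingers": 1,"travel": [-0.378,-0.422,-0.024],"turn": [0,0,0.671]},
    {"fingers": 1,"travel": [-0.378,-0.422,-0.024],"turn": [0,0,0.671]},
    {"fingers": 1,"travel": [-0.378,-0.422,-0.024],"turn": [0,0,0.671]},
    {"fingers": 1,"travel": [-0.378,-0.422,-0.024],"turn": [0,0,0.671]},
    {"fingers": 1,"travel": [-0.378,-0.422,-0.024],"turn": [0,0,0.671]},
    {"fingers": 1,"travel": [-0.378,-0.422,-0.024],"turn": [0,0,0.671]},
    {"fingers": 1,"travel": [-0.378,-0.422,-0.024],"turn": [0,0,0.671]},
    {"fingers": 1,"travel": [-0.378,-0.422,-0.024],"turn": [0,0,0.671]},
  ],
)

```text
t: 2.3
tcp_pos: [421.0, 86.5, 280.9]
orientation: [2.717, 1.575, 0.002]
ft_force: [0.2, 1.0, -0.4]
width: 85.6
gripper_force: 0.0
```

```bash
python3 -c "
from h import *
plan((420,90,280,-47))"
```

```text
t 2.3 pos [421.   86.5 280.9] w 85.6 ft [ 0.2  1.  -0.4] ytool -29.8 j [ 0.2   0.01  2.   -0.    1.13  0.72]
(420, 90, 280) travel [0.0026, -0.0026, 0.0009] turn [0.0006, -0.0001, 0.0956]
```

```bash
python3 - <<'E'
from h import *
robot.get_image("wrist")
d,W=wrist("w1.png"); pickle.dump((d,W),open("w1.pkl","wb"))
q=lambda P:(len(P),np.round(np.percentile(P,[1,50,99],axis=0),1).tolist())
print(d["fovy"],np.round(d["hand_eye"],2).tolist())
I=sel(W,(390,490),(20,115),(9,25)); print("iron",q(I),fit(I))
e=np.linalg.svd(I[:,:2]-I[:,:2].mean(0),full_matrices=False)[2][0]; print(I.mean(0),np.degrees(np.arctan2(e[1],e[0])))
for l in("iron","tray","iron_four","iron_two"):
  for r in robot.trace("wrist",l)[:3]:
    p=W[r["region"]]; p=p[~np.isnan(p[:,0])]
    if len(p): print(l,round(r["confidence"],2),r["extent"],q(p),fit(p))
T=sel(W,(330,520),(225,445),(13,30));print("tray",q(T),fit(T))
print("mat",np.nanmedian(sel(W,(380,400),(-50,0),(-9,15))[:,2]))
plan((420,90,280,-47))
E
```

```text
65.70646984690485 [[-0.0, -0.96, -0.28, 69.88], [1.0, -0.0, 0.0, -1.08], [-0.0, -0.28, 0.96, -118.14], [0.0, 0.0, 0.0, 1.0]]
iron (847, [[399.0, 27.4, 9.2], [447.2, 71.8, 12.0], [478.4, 101.9, 15.2]]) ((436.5430908203125, 63.12133026123047), (104.37642669677734, 23.137065887451172), 41.53562927246094)
[443.10628795  68.11301134  12.03512003] -137.12020208466208
iron 0.61 [255.7, 128.8, 36.0, 79.5] (912, [[399.5, 27.5, 3.2], [448.1, 72.3, 11.7], [478.7, 101.8, 15.2]]) ((437.81182861328125, 61.63715362548828), (104.49380493164062, 24.125497817993164), 44.66462326049805)
tray 0.92 [91.1, 1.2, 159.8, 88.8] (6889, [[346.8, 236.0, 3.6], [402.7, 292.8, 7.2], [507.3, 399.4, 21.6]]) ((425.8868103027344, 330.35931396484375), (161.4501190185547, 178.66114807128906), 7.2856011390686035)
tray 0.61 [9.7, 20.9, 65.6, 101.1] (4313, [[155.0, 311.1, 0.0], [215.2, 376.5, 5.0], [272.6, 444.3, 15.2]]) ((208.1966094970703, 384.113525390625), (137.96563720703125, 121.35137176513672), 81.5923080444336)
tray 0.56 [256.0, 131.4, 34.7, 70.6] (873, [[399.3, 28.6, 3.1], [449.1, 73.5, 11.7], [479.0, 101.2, 15.2]]
[... 220 characters left out ...]
416.52239990234375, 324.5127868652344), (69.68214416503906, 13.461685180664062), 6.730639457702637)
iron_two 0.32 [321.5, 1.1, 186.3, 298.7] (10007, [[588.9, -187.5, 4.6], [610.2, -24.2, 170.4], [644.8, 184.0, 188.9]]) ((676.8994750976562, -98.6376953125), (185.46380615234375, 582.778564453125), 4.722484111785889)
tray (2208, [[343.6, 235.3, 13.2], [411.2, 274.0, 18.3], [510.2, 402.7, 22.1]]) ((426.3050231933594, 331.90460205078125), (152.01364135742188, 181.3472900390625), 7.533652305603027)
mat 3.5188043270917433
t 2.6 pos [419.1  90.7 280.2] w 85.7 ft [ 0.2 -0.2  0.2] ytool -29.1 j [0.21 0.01 2.   0.   1.13 0.72]
(420, 90, 280) travel [-0.0002, 0.0012, 0.0002] turn [-0.0001, -0.0, 0.0996]
```

View pics/w1.png

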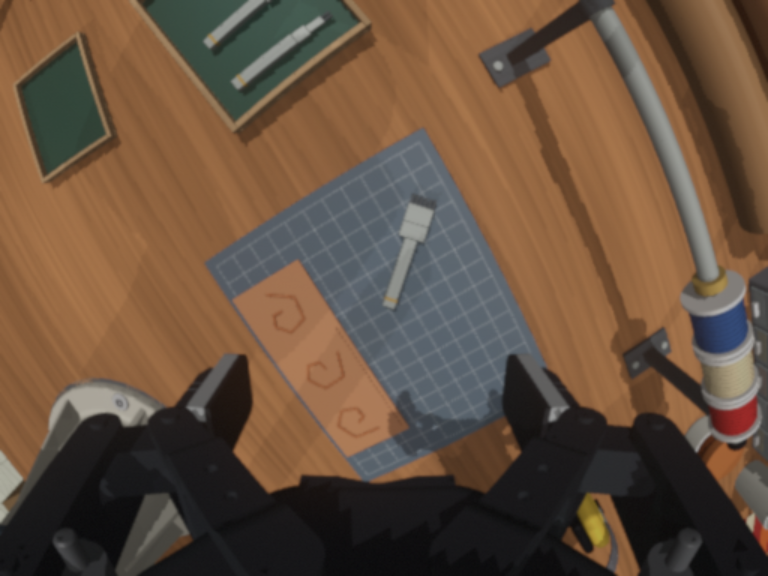

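The loose iron shows at (410,250), blade up at (417,215) and brass band at (391,300). The tray irons have their bands near (210,40) and (240,80) and their teeth away toward +x. Next I'll fit the shank.

```bash
python3 - <<'E'
from h import *
d,W=pickle.load(open("w1.pkl","rb"))
I=sel(W,(390,490),(20,115),(9.5,25))[:,:2]
c=np.array([436.5,63.1]); a=np.radians(42.5)
for _ in range(4):
    e=np.array([np.cos(a),np.sin(a)]); n=np.array([-e[1],e[0]]); s=(I-c)@e; w=(I-c)@n
    m=(s>-48)&(s<10)&(abs(w)<9); p=np.polyfit(s[m],w[m],1); a+=np.arctan(p[0]); c=c+p[1]*n
    print(np.degrees(a),c,s.min(),s.max(),w[m].min(),w[m].max(),w[s>22].min(),w[s>22].max())
g=c+e*((s.min()+52)-2 if 0 else ((s.min()+s.max())/2-0.5-2)); print("grip",g)
y=np.degrees(a)-90
plan((g[0],g[1],60,y),(g[0],g[1],12,y))
E
```

```text
42.060318433725165 [437.28858403  62.23941154] -52.22019237513213 52.239674148387714 -6.845684697977485 4.453107853127389 -12.338462572934352 11.110733323428885
42.132141654551 [437.28272998  62.24589938] -52.19525049436554 52.20542773040939 -5.713672071394431 5.359606115496363 -10.826386345944975 12.481317615010173
42.13488192711586 [437.2821372   62.24655468] -52.19954585466935 52.20740029383953 -5.706848470855587 5.393484422156046 -10.891496983143075 12.439414097695263
42.13498647672024 [437.28211459  62.24657968] -52.199708153458516 52.20747388613047 -5.707586383185414 5.394226589199945 -10.894531037149553 12.437264739492992
grip [435.43107513  60.57198908]
t 2.6 pos [419.1  90.7 280.2] w 85.7 ft [ 0.2 -0.2  0.2] ytool -29.1 j [0.21 0.01 2.   0.   1.13 0.72]
(np.float64(435.43107513146595), np.float64(60.57198907551273), 60) travel [-0.0184, 0.029, 0.2202] turn [-0.0001, -0.0, 0.1044]
(np.float64(435.43107513146595), np.float64(60.57198907551273), 12) travel [-0.0184, 0.0291, 0.2682] turn [-0.0001, -0.0, 0.1044]
```

Emit:
drive_tool(
  commands=[
    {"fingers": 0.6,"travel": [-0.018,0.029,0.12],"turn": [0,0,0.104]},
    {"fingers": 0.6,"travel": [-0.018,0.029,0.15],"turn": [0,0,0.104]},
    {"fingers": 0.6,"travel": [-0.018,0.029,0.19],"turn": [0,0,0.104]},
    {"fingers": 0.6,"travel": [-0.018,0.029,0.215],"turn": [0,0,0.104]},
    {"fingers": 0.6,"travel": [-0.018,0.029,0.225],"turn": [0,0,0.104]},
    {"fingers": 0.6,"travel": [-0.018,0.029,0.23],"turn": [0,0,0.104]},
  ],
)

```text
t: 3.2
tcp_pos: [433.5, 60.7, 47.5]
orientation: [-2.93, -1.13, 0.009]
ft_force: [0.4, 0.1, 0.1]
width: 51.4
gripper_force: 0.0
```

```bash
python3 -c "
from h import *
plan((435.4,60.6,30,-47.9))"
```

```text
t 3.2 pos [433.5  60.7  47.5] w 51.4 ft [0.4 0.1 0.1] ytool -47.8 j [0.14 0.41 2.17 0.   0.57 0.97]
(435.4, 60.6, 30) travel [0.0014, 0.0014, 0.0175] turn [-0.0011, 0.0016, 0.0005]
```

Emit:
drive_tool(
  commands=[
    {"fingers": 0.6,"travel": [0,0,0.01],"turn": [0,0,0]},
    {"fingers": 0.6,"travel": [0,0,0.018],"turn": [0,0,0]},
    {"fingers": 0.6,"travel": [0,0,0.02],"turn": [0,0,0]},
    {"fingers": 0,"travel": [0,0,0.02],"turn": [0,0,0]},
    {"fingers": 0,"travel": [0,0,0.02],"turn": [0,0,0]},
    {"fingers": 0,"travel": [0,0,0.02],"turn": [0,0,0]},
    {"fingers": 0,"travel": [0,0,0.02],"turn": [0,0,0]},
    {"fingers": 0,"travel": [0,0,0.02],"turn": [0,0,0]},
  ],
  grip_force=50,
)

```text
t: 4.0
tcp_pos: [436.5, 60.0, 31.1]
orientation: [2.933, 1.125, 0.002]
ft_force: [-1.1, -0.5, 7.9]
width: 9.2
gripper_force: 50.0
```

Emit:
drive_tool(
  commands=[
    {"fingers": 0,"travel": [0,0,-0.01],"turn": [0,0,0]},
    {"fingers": 0,"travel": [0,0,-0.04],"turn": [0,0,0]},
    {"fingers": 0,"travel": [0,0,-0.08],"turn": [0,0,0]},
    {"fingers": 0,"travel": [0,0,-0.12],"turn": [0,0,0]},
    {"fingers": 0,"travel": [0,0,-0.12],"turn": [0,0,0]},
    {"fingers": 0,"travel": [0,0,-0.12],"turn": [0,0,0]},
  ],
)

```text
t: 4.6
tcp_pos: [436.5, 60.0, 151.6]
orientation: [2.932, 1.125, 0.004]
ft_force: [-0.7, 0.1, -1.5]
width: 9.2
gripper_force: 49.0
```

```bash
python3 - <<'E'
from h import *
d,W=wrist("w2.png")
d2=look("side");W2=cloud(d2)
x,y,z=robot.state()["tcp_pos"]
for w in(W,W2):
    P=sel(w,(370,500),(-10,130),(z-45,z-8)); print(len(P),np.round(np.percentile(P,[1,50,99],axis=0),1).tolist(),fit(P))
    print([ (round(P[m,2].max(),1)) for b in range(380,490,10) for m in [(P[:,0]>b)&(P[:,0]<b+10)] if m.any()])
im=d2["img"][150:270,180:340]; cv2.imwrite("pics/s2.png",cv2.resize(im,(800,600),interpolation=cv2.INTER_CUBIC))
# target: tray pose
c=np.array([426.5,332.5]);a=np.radians(7.5);e=np.array([np.cos(a),np.sin(a)]);n=np.array([-e[1],e[0]])
t=c+48*n-2*e; print(t)
plan((t[0],t[1],150,-82.5),(t[0],t[1],40,-82.5))
E
```

```text
5834 [[400.6, 28.7, 129.4], [452.3, 75.3, 132.1], [480.3, 101.8, 140.9]] ((437.72418212890625, 63.06056594848633), (105.59236907958984, 35.89628601074219), 33.397151947021484)
[np.float64(135.1), np.float64(135.4), np.float64(135.3), np.float64(141.6), np.float64(141.7), np.float64(141.7), np.float64(141.6), np.float64(133.3), np.float64(133.2), np.float64(132.1)]
189 [[398.5, 27.8, 123.5], [448.5, 75.0, 130.7], [480.5, 101.8, 141.0]] ((438.69195556640625, 61.236732482910156), (107.97317504882812, 36.68768310546875), 36.40526580810547)
[np.float64(134.0), np.float64(134.6), np.float64(138.6), np.float64(140.9), np.float64(141.7), np.float64(140.9), np.float64(141.4), np.float64(133.5), np.float64(132.0), np.float64(131.1)]
[418.25185305 379.82830096]
t 4.7 pos [435.2  59.9 149.7] w 9.4 ft [-0.7  0.2 -0. ] ytool -48.0 j [ 0.13  0.21  2.11 -0.    0.82  0.97]
(np.float64(418.2518530506899), np.float64(379.82830096150275), 150) travel [0.2015, -0.2491, -0.0003] turn [-0.0001, 0.0004, 0.1917]
(np.float64(418.2518530506899), np.float64(379.82830096150275), 40) travel [0.2016, -0.249, 0.1097] turn [-0.0001, 0.0004, 0.1917]
```

View pics/w2.png

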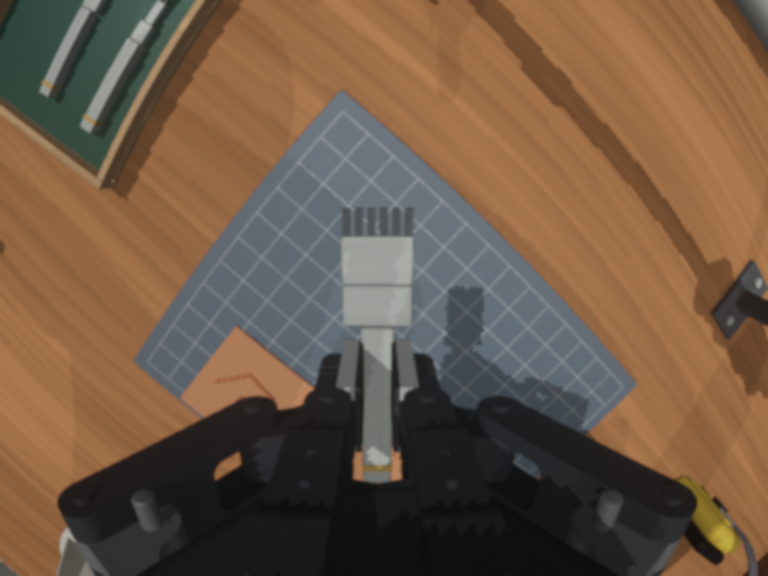

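View pics/s2.png

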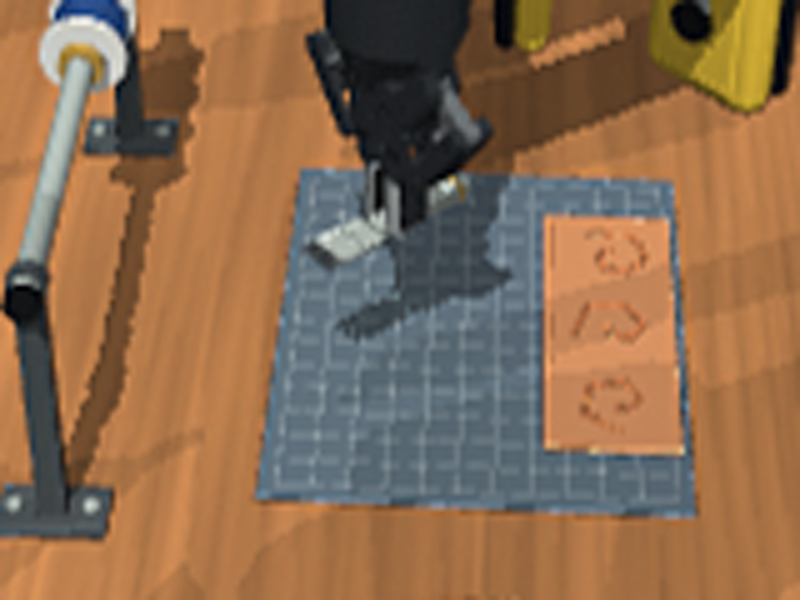

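The iron is gripped level by its shank, teeth at (378,220) in the wrist view, and clear of the mat. Carrying it to the tray.

Emit:
drive_tool(
  commands=[
    {"fingers": 0,"travel": [0.03,-0.037,0],"turn": [0,0,0.03]},
    {"fingers": 0,"travel": [0.06,-0.075,0],"turn": [0,0,0.06]},
    {"fingers": 0,"travel": [0.09,-0.112,0],"turn": [0,0,0.1]},
    {"fingers": 0,"travel": [0.12,-0.149,0],"turn": [0,0,0.14]},
    {"fingers": 0,"travel": [0.15,-0.186,0],"turn": [0,0,0.17]},
    {"fingers": 0,"travel": [0.18,-0.223,0],"turn": [0,0,0.192]},
    {"fingers": 0,"travel": [0.2015,-0.249,0.02],"turn": [0,0,0.192]},
    {"fingers": 0,"travel": [0.2015,-0.249,0.05],"turn": [0,0,0.192]},
    {"fingers": 0,"travel": [0.2015,-0.249,0.08],"turn": [0,0,0.192]},
    {"fingers": 0,"travel": [0.2015,-0.249,0.1],"turn": [0,0,0.192]},
    {"fingers": 0,"travel": [0.2015,-0.249,0.105],"turn": [0,0,0.192]},
    {"fingers": 0,"travel": [0.2015,-0.249,0.105],"turn": [0,0,0.192]},
  ],
)

```text
t: 5.9
tcp_pos: [418.2, 378.9, 43.6]
orientation: [3.133, 0.204, -0.005]
ft_force: [0.3, -0.4, -0.0]
width: 9.4
gripper_force: 49.1
```

```bash
python3 -c "
from h import *
plan((418.3,379.8,33,-82.5))"
```

```text
t 5.9 pos [418.2 378.9  43.6] w 9.4 ft [ 0.3 -0.4 -0. ] ytool -82.6 j [ 0.73  0.55  1.9  -0.    0.7   2.17]
(418.3, 379.8, 33) travel [0.0003, -0.0009, 0.0106] turn [0.0007, 0.001, -0.0003]
```

Commanded z is about 45, so I'll ease down to about 34 and watch the force.

Emit:
drive_tool(
  commands=[
    {"fingers": 0,"travel": [0,0,0.005],"turn": [0,0,0]},
    {"fingers": 0,"travel": [0,0,0.008],"turn": [0,0,0]},
    {"fingers": 0,"travel": [0,0,0.01],"turn": [0,0,0]},
    {"fingers": 0,"travel": [0,0,0.011],"turn": [0,0,0]},
    {"fingers": 0,"travel": [0,0,0.011],"turn": [0,0,0]},
  ],
)

```text
t: 6.4
tcp_pos: [419.2, 379.9, 34.5]
orientation: [-3.135, -0.204, -0.0]
ft_force: [-0.0, -0.1, -0.1]
width: 9.4
gripper_force: 49.1
```

Emit:
drive_tool(
  commands=[
    {"fingers": 0,"travel": [0,0,0.001],"turn": [0,0,0]},
    {"fingers": 0,"travel": [0,0,0.001],"turn": [0,0,0]},
    {"fingers": 0,"travel": [0,0,0.001],"turn": [0,0,0]},
  ],
)

```text
t: 6.7
tcp_pos: [419.3, 380.0, 34.1]
orientation: [-3.135, -0.204, -0.001]
ft_force: [-2.2, -1.9, 7.3]
width: 8.9
gripper_force: 50.2
```

Emit:
drive_tool(
  commands=[
    {"fingers": 0.15,"travel": [0,0,0],"turn": [0,0,0]},
    {"fingers": 0.25,"travel": [0,0,0],"turn": [0,0,0]},
    {"fingers": 0.25,"travel": [0,0,0],"turn": [0,0,0]},
    {"fingers": 0.25,"travel": [0,0,0],"turn": [0,0,0]},
    {"fingers": 0.25,"travel": [0,0,-0.01],"turn": [0,0,0]},
    {"fingers": 0.25,"travel": [0,0,-0.05],"turn": [0,0,0]},
    {"fingers": 0.25,"travel": [0,0,-0.1],"turn": [0,0,0]},
    {"fingers": 0.25,"travel": [0,0,-0.15],"turn": [0,0,0]},
    {"fingers": 0.6,"travel": [0,0,-0.2],"turn": [0,0,0]},
    {"fingers": 0.8,"travel": [0,0,-0.25],"turn": [0,0,0]},
    {"fingers": 0.8,"travel": [0,0,-0.26],"turn": [0,0,0]},
  ],
)

```text
t: 7.8
tcp_pos: [421.0, 381.5, 300.5]
orientation: [-3.129, -0.203, -0.012]
ft_force: [0.8, -0.5, -0.1]
width: 64.3
gripper_force: 0.0
```

```bash
python3 - <<'E'
from h import *
d,W=wrist("w3.png")
for nm,yy in(("two",(255,300)),("four",(305,350)),("new",(355,415))):
    A=sel(W,(362,490),yy,(11.5,30)); print(nm,len(A),np.round(np.percentile(A,[1,50,99],axis=0),1).tolist(),fit(A))
    for b in range(365,490,20):
        m=(A[:,0]>b)&(A[:,0]<b+20)
        if m.any(): print("  ",b,round(np.median(A[m,1]),1),round(np.median(A[m,2]),1))
plan((418,-316,300,-88),(418,-50,320,-88))
E
```

```text
two 625 [[362.4, 255.6, 11.7], [425.7, 275.5, 16.0], [487.7, 284.1, 20.7]] ((425.953857421875, 270.0624694824219), (29.85568618774414, 127.7626724243164), 89.9188232421875)
   365 261.6 16.3
   385 272.4 16.6
   405 274.2 16.3
   425 276.6 16.3
   445 278.3 14.3
   465 279.8 13.2
   485 278.9 13.9
four 691 [[383.0, 317.1, 11.8], [438.9, 328.2, 15.5], [484.4, 340.6, 18.2]] ((433.5242919921875, 327.897216796875), (104.23017883300781, 15.535754203796387), 7.530392646789551)
   365 321.5 16.5
   385 322.9 16.5
   405 325.7 16.4
   425 328.1 16.3
   445 331.4 14.4
   465 333.4 13.3
   485 331.7 13.2
new 892 [[365.2, 370.0, 11.8], [435.6, 381.1, 15.4], [489.5, 414.6, 21.7]] ((426.59210205078125, 393.67730712890625), (127.6889419555664, 46.42802810668945), 1.9404044151306152)
   365 377.2 16.9
   385 377.3 16.6
   405 379.4 16.4
   425 382.2 15.0
   445 384.1 13.6
   465 385.7 13.1
   485 405.1 20.2
t 7.85 pos [420.7 381.2 299.2] w 68.0 ft [0.8 1.1 0.4] ytool -82.6 j [0.73 0.22 1.72 0.   1.2  2.17]
(418, -316, 300) travel [-0.0929, 0.691, -0.0049] turn [-0.0017, -0.0022, 0.0302]
(418, -50, 320) travel [-0.0583, 0.4271, -0.0233] turn [-0.0017, -0.0022, 0.0302]
```

View pics/w3.png

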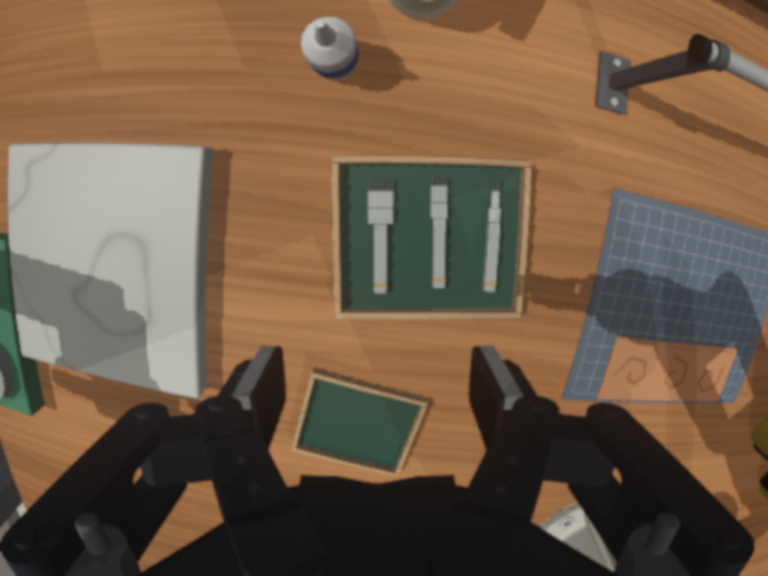

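The iron is flat in the tray at (380,240), parallel to the other two at (438,235) and (492,240), with its teeth the same way (up). Next, the muffs.

Emit:
drive_tool(
  commands=[
    {"fingers": 1,"travel": [-0.123,0.671,-0.005],"turn": [0,0,0.03]},
    {"fingers": 1,"travel": [-0.123,0.671,-0.005],"turn": [0,0,0.03]},
    {"fingers": 1,"travel": [-0.123,0.671,-0.005],"turn": [0,0,0.03]},
    {"fingers": 1,"travel": [-0.123,0.671,-0.005],"turn": [0,0,0.03]},
    {"fingers": 1,"travel": [-0.123,0.671,-0.005],"turn": [0,0,0.03]},
    {"fingers": 1,"travel": [-0.123,0.671,-0.005],"turn": [0,0,0.03]},
    {"fingers": 1,"travel": [-0.123,0.671,-0.005],"turn": [0,0,0.03]},
    {"fingers": 1,"travel": [-0.123,0.671,-0.005],"turn": [0,0,0.03]},
    {"fingers": 1,"travel": [-0.123,0.671,-0.005],"turn": [0,0,0.03]},
    {"fingers": 1,"travel": [-0.123,0.671,-0.005],"turn": [0,0,0.03]},
    {"fingers": 1,"travel": [-0.123,0.671,-0.005],"turn": [0,0,0.03]},
    {"fingers": 1,"travel": [-0.123,0.671,-0.005],"turn": [0,0,0.03]},
  ],
)

```text
t: 9.05
tcp_pos: [387.0, -221.0, 296.7]
orientation: [-3.14, -0.055, 0.002]
ft_force: [0.8, -0.3, -0.5]
width: 85.8
gripper_force: 0.0
```

Emit:
drive_tool(
  commands=[
    {"fingers": 1,"travel": [-0.02,0.1,0],"turn": [0,0,0]},
    {"fingers": 1,"travel": [-0.02,0.1,0],"turn": [0,0,0]},
    {"fingers": 1,"travel": [-0.02,0.1,0],"turn": [0,0,0]},
    {"fingers": 1,"travel": [-0.02,0.1,0],"turn": [0,0,0]},
  ],
)

```text
t: 9.45
tcp_pos: [370.8, -320.4, 296.3]
orientation: [-3.139, -0.051, 0.003]
ft_force: [-0.0, 0.5, -0.3]
width: 85.5
gripper_force: 0.0
```

```bash
python3 - <<'E'
from h import *
d,W=wrist("w4.png")
M=sel(W,(335,510),(-370,-250),(20,200)); C=M[M[:,2]>152]
for P in(M,C): print(len(P),np.round(np.percentile(P,[1,50,99],axis=0),1).tolist(),fit(P))
for b in range(375,465,10):
    A=M[(M[:,0]>b)&(M[:,0]<b+10)&(M[:,2]>125)]
    if len(A)>5: print(b+5,np.round(np.percentile(A[:,1],[2,98]),1),A[:,1].min()/2+A[:,1].max()/2,np.round(np.median(A[:,2]),1))
B=sel(W,(590,640),(-30,165),(160,200)); print(len(B), B.mean(0) if len(B) else 0)
plan((418,-316,250,-88))
E
```

```text
6280 [[352.8, -350.5, 64.4], [425.4, -318.6, 151.3], [489.3, -286.9, 161.5]] ((420.59283447265625, -318.08380126953125), (144.94992065429688, 69.57830047607422), 2.0332443714141846)
3025 [[385.8, -335.5, 152.2], [421.6, -318.8, 158.6], [454.5, -301.7, 161.6]] ((419.22015380859375, -318.7972106933594), (75.06808471679688, 33.91008377075195), 2.413034439086914)
380 [-336.8 -304.7] -320.6952573117039 149.4
390 [-336.6 -303.9] -320.58652179723606 154.4
400 [-335.4 -303.2] -319.7192688599839 157.8
410 [-335.4 -303. ] -319.3939246267947 159.8
420 [-335.  -302.7] -318.52798692387546 160.6
430 [-334.7 -302.3] -318.1615323134988 159.7
440 [-334.4 -301.3] -317.8628635430527 157.7
450 [-334.4 -300.9] -317.4337138677889 154.2
460 [-333.5 -300.9] -317.2688932765548 148.8
0 0
t 9.5 pos [ 371.2 -319.3  296.5] w 85.6 ft [ 0.3  1.1 -0.1] ytool -88.0 j [-0.71  0.1   1.87  0.    1.18  0.82]
(418, -316, 250) travel [0.047, -0.0016, 0.0465] turn [-0.0006, 0.0005, -0.0002]
```

Emit:
drive_tool(
  commands=[
    {"fingers": 1,"travel": [0.048,0.001,0.02],"turn": [0,0,0]},
    {"fingers": 1,"travel": [0.048,0.001,0.06],"turn": [0,0,0]},
    {"fingers": 1,"travel": [0.048,0.001,0.09],"turn": [0,0,0]},
    {"fingers": 1,"travel": [0.048,0.001,0.105],"turn": [0,0,0]},
    {"fingers": 1,"travel": [0.048,0.001,0.11],"turn": [0,0,0]},
    {"fingers": 1,"travel": [0.048,0.001,0.11],"turn": [0,0,0]},
    {"fingers": 1,"travel": [0.048,0.001,0.11],"turn": [0,0,0]},
  ],
)

```text
t: 10.2
tcp_pos: [420.5, -318.9, 188.6]
orientation: [3.14, 0.057, 0.002]
ft_force: [0.7, -0.3, 1.0]
width: 85.0
gripper_force: 0.0
```

```bash
python3 -c "
from h import *
for i in range(2):plan((419.6,-318.6,174,-87.8))"
```

```text
t 10.2 pos [ 420.5 -318.9  188.6] w 85.0 ft [ 0.7 -0.3  1. ] ytool -87.9 j [-0.65  0.28  1.91  0.    0.95  0.88]
(419.6, -318.6, 174) travel [-0.0009, -0.0004, 0.0146] turn [0.0002, -0.0003, -0.0006]
t 10.2 pos [ 420.5 -318.9  188.6] w 85.0 ft [ 0.7 -0.3  1. ] ytool -87.9 j [-0.65  0.28  1.91  0.    0.95  0.88]
(419.6, -318.6, 174) travel [-0.0009, -0.0004, 0.0146] turn [0.0002, -0.0003, -0.0006]
```

Emit:
drive_tool(
  commands=[
    {"fingers": 1,"travel": [-0.001,0,0.01],"turn": [0,0,0]},
    {"fingers": 1,"travel": [-0.001,0,0.015],"turn": [0,0,0]},
    {"fingers": 0.6,"travel": [-0.001,0,0.015],"turn": [0,0,0]},
    {"fingers": 0,"travel": [-0.001,0,0.015],"turn": [0,0,0]},
    {"fingers": 0,"travel": [-0.001,0,0.015],"turn": [0,0,0]},
    {"fingers": 0,"travel": [-0.001,0,0.015],"turn": [0,0,0]},
    {"fingers": 0,"travel": [-0.001,0,0.015],"turn": [0,0,0]},
  ],
  grip_force=40,
)

```text
t: 10.9
tcp_pos: [419.0, -319.4, 173.1]
orientation: [3.141, 0.056, 0.001]
ft_force: [-0.7, 0.4, 4.6]
width: 32.6
gripper_force: 40.4
```

Emit:
drive_tool(
  commands=[
    {"fingers": 0,"travel": [0,0,-0.01],"turn": [0,0,0]},
    {"fingers": 0,"travel": [0,0,-0.03],"turn": [0,0,0]},
    {"fingers": 0,"travel": [0,0,-0.06],"turn": [0,0,0]},
    {"fingers": 0,"travel": [0,0,-0.095],"turn": [0,0,0]},
    {"fingers": 0,"travel": [0,0,-0.13],"turn": [0,0,0]},
    {"fingers": 0,"travel": [0,0,-0.165],"turn": [0,0,0]},
    {"fingers": 0,"travel": [0,0,-0.195],"turn": [0,0,0]},
    {"fingers": 0,"travel": [0,0,-0.215],"turn": [0,0,0]},
    {"fingers": 0,"travel": [0,0,-0.215],"turn": [0,0,0]},
    {"fingers": 0,"travel": [0,0,-0.215],"turn": [0,0,0]},
  ],
)

```text
t: 11.9
tcp_pos: [418.6, -319.1, 387.2]
orientation: [-3.141, -0.056, 0.0]
ft_force: [-0.4, 0.6, -2.6]
width: 32.5
gripper_force: 40.6
```

```bash
python3 - <<'E'
from h import *
d2=look("side");W2=cloud(d2)
x,y,z=robot.state()["tcp_pos"]
M=sel(W2,(330,510),(-380,-240),(z-190,z-85)); print(np.round(np.percentile(M,[1,50,99],axis=0),1).tolist())
L=M[M[:,0]<400];H=M[M[:,0]>440]
print("feet z", np.percentile(L[:,2],1),np.percentile(H[:,2],1), "tops",np.percentile(L[:,2],99),np.percentile(H[:,2],99))
print("face y low/high: ",[ (b,round(np.percentile(q[:,1],90),1)) for b in range(int(z-175),int(z-90),15) for q in [M[(M[:,2]>b)&(M[:,2]<b+15)]] if len(q)>5])
im=d2["img"][60:210,160:360]; cv2.imwrite("pics/s5.png",cv2.resize(im,(800,600),interpolation=cv2.INTER_CUBIC))
plan((612.5,-100,388,-88.5),(612.5,73,388,-88.5))
E
```

```text
[[347.1, -344.9, 221.2], [387.5, -288.9, 271.4], [495.0, -276.5, 300.5]]
feet z 221.5707497998854 220.2522149297788 tops 300.1780618736342 300.7987070616995
face y low/high:  [(211, np.float64(-280.3)), (226, np.float64(-280.3)), (241, np.float64(-281.2)), (256, np.float64(-281.4)), (271, np.float64(-280.7)), (286, np.float64(-283.0))]
t 11.95 pos [ 418.3 -318.9  386.4] w 32.6 ft [ 0.2 -0.5 -3.5] ytool -88.0 j [-0.65  0.09  1.68 -0.    1.37  0.88]
(612.5, -100, 388) travel [0.2018, -0.2118, -0.0017] turn [-0.0004, 0.0005, 0.003]
(612.5, 73, 388) travel [0.208, -0.3847, -0.0015] turn [-0.0004, 0.0005, 0.003]
```

View pics/s5.png

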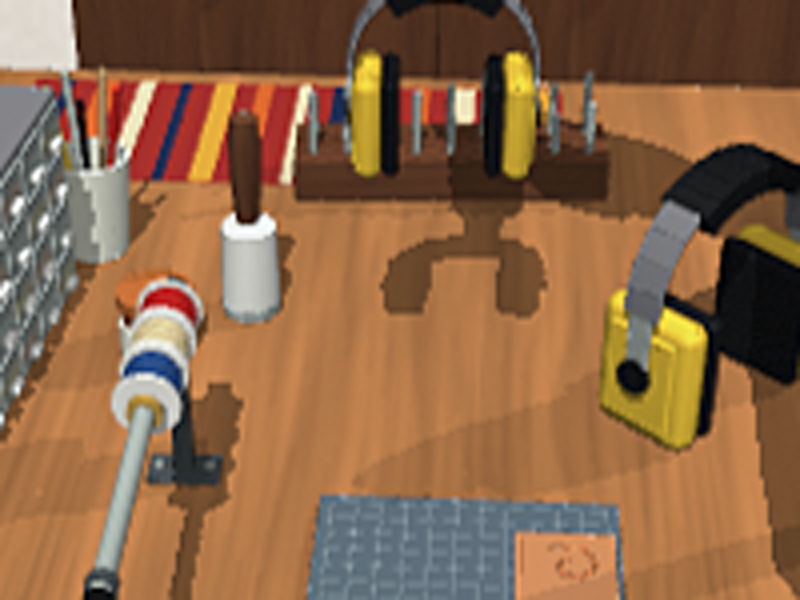

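```bash
python3 - <<'E'
from h import *
W=cloud(pickle.load(open("top.pkl","rb")))
for y0 in(0,60,120): 
    P=sel(W,(632,800),(y0,y0+60),(8,300)); print(y0,len(P),P[:,0].min())
plan((614.5,73,388,-88.6))
E
```

```text
0 291 651.9779939319252
60 310 632.7549296319564
120 333 632.7574115257411
t 11.95 pos [ 418.3 -318.9  386.4] w 32.6 ft [ 0.2 -0.5 -3.5] ytool -88.0 j [-0.65  0.09  1.68 -0.    1.37  0.88]
(614.5, 73, 388) travel [0.21, -0.3846, -0.0015] turn [-0.0004, 0.0005, 0.0036]
```

```bash
python3 - <<'E'
from h import *
for n in("top","side"):
    W=cloud(pickle.load(open(n+".pkl","rb")))
    for x0 in range(630,800,15):
        P=sel(W,(x0,x0+15),(10,140),(12,300)); print(n,x0,len(P),np.round(np.percentile(P[:,2],[5,50,95])) if len(P) else "")
E
```

```text
top 630 0 
top 645 0 
top 660 0 
top 675 0 
top 690 0 
top 705 0 
top 720 0 
top 735 0 
top 750 20 [37. 49. 56.]
top 765 331 [37. 62. 75.]
top 780 238 [70. 79. 85.]
top 795 200 [79. 84. 89.]
side 630 0 
side 645 0 
side 660 0 
side 675 0 
side 690 0 
side 705 0 
side 720 0 
side 735 0 
side 750 0 
side 765 262 [36. 58. 70.]
side 780 209 [69. 76. 82.]
side 795 176 [80. 83. 86.]
```

Clear out to x≈750, so I'll carry the muffs over the bar.

Emit:
drive_tool(
  commands=[
    {"fingers": 0,"travel": [0.01,-0.018,-0.002],"turn": [0,0,0]},
    {"fingers": 0,"travel": [0.025,-0.046,-0.002],"turn": [0,0,0]},
    {"fingers": 0,"travel": [0.045,-0.082,-0.002],"turn": [0,0,0.001]},
    {"fingers": 0,"travel": [0.067,-0.123,-0.002],"turn": [0,0,0.002]},
    {"fingers": 0,"travel": [0.09,-0.164,-0.002],"turn": [0,0,0.003]},
    {"fingers": 0,"travel": [0.112,-0.205,-0.002],"turn": [0,0,0.0036]},
    {"fingers": 0,"travel": [0.134,-0.246,-0.002],"turn": [0,0,0.0036]},
    {"fingers": 0,"travel": [0.157,-0.287,-0.002],"turn": [0,0,0.0036]},
    {"fingers": 0,"travel": [0.177,-0.324,-0.002],"turn": [0,0,0.0036]},
    {"fingers": 0,"travel": [0.193,-0.354,-0.002],"turn": [0,0,0.0036]},
    {"fingers": 0,"travel": [0.204,-0.374,-0.002],"turn": [0,0,0.0036]},
    {"fingers": 0,"travel": [0.21,-0.385,-0.002],"turn": [0,0,0.0036]},
  ],
)

```text
t: 13.15
tcp_pos: [615.0, 74.8, 387.3]
orientation: [3.141, 0.041, -0.005]
ft_force: [-0.4, -0.0, -4.1]
width: 33.2
gripper_force: 40.8
```

Emit:
drive_tool(
  commands=[
    {"fingers": 0,"travel": [0,0,0],"turn": [0,0,0]},
    {"fingers": 0,"travel": [0,0,0],"turn": [0,0,0]},
  ],
)

```text
t: 13.35
tcp_pos: [614.5, 72.1, 388.8]
orientation: [3.141, 0.038, -0.003]
ft_force: [0.1, -0.5, -2.2]
width: 32.7
gripper_force: 40.8
```

```bash
python3 - <<'E'
from h import *
s=robot.state()
for n in("top","side"):
    d=look(n);W=cloud(d)
    M=sel(W,(520,710),(20,130),(205,400)); L=M[M[:,2]<310]
    print(n,"cups",[np.round(np.percentile(q,[1,50,99],axis=0),0).tolist() for q in(L[L[:,0]<600],L[L[:,0]>630]) if len(q)>5])
    B=sel(W,(590,640),(0,165),(160,182)); p=np.polyfit(B[:,1],B[:,0],1); print("bar x at 73:",np.polyval(p,73),len(B))
d,W=wrist("w6.png")
B=sel(W,(590,640),(-10,165),(160,182)); print("wrist bar",len(B), np.round(np.percentile(B,[1,50,99],axis=0),0).tolist() if len(B) else "")
plan((614.5,73,205,-88.6))
E
```

```text
top cups [[[647.0, 42.0, 249.0], [650.0, 45.0, 265.0], [653.0, 53.0, 282.0]]]Traceback (most recent call last):
  File "<stdin>", line 7, in <module>
    raise TypeError("expected non-empty vector for x")
TypeError: expected non-empty vector for x
```

```bash
python3 - <<'E'
from h import *
d=look("side");W=cloud(d)
M=sel(W,(520,710),(20,130),(205,400)); L=M[M[:,2]<310]
print("cups",[np.round(np.percentile(q,[1,50,99],axis=0),0).tolist() for q in(L[L[:,0]<600],L[L[:,0]>630]) if len(q)>5])
B=sel(W,(590,640),(0,165),(160,182)); p=np.polyfit(B[:,1],B[:,0],1); print("bar x at 73:",np.polyval(p,73),len(B))
im=d["img"][90:270,100:340]; cv2.imwrite("pics/s6.png",cv2.resize(im,(800,600),interpolation=cv2.INTER_CUBIC))
plan((614.5,73,205,-88.6))
E
```

```text
cups [[[540.0, 46.0, 223.0], [560.0, 100.0, 278.0], [581.0, 108.0, 304.0]], [[650.0, 48.0, 224.0], [665.0, 102.0, 277.0], [690.0, 111.0, 303.0]]]
bar x at 73: 615.8707765039203 219
t 13.45 pos [614.5  71.7 389.5] w 32.7 ft [ 0.8 -0.6 -3.4] ytool -88.7 j [ 0.11  0.25  1.48 -0.    1.41  1.66]
(614.5, 73, 205) travel [0.0001, -0.0014, 0.1845] turn [0.0001, 0.0002, -0.0004]
```

View pics/s6.png

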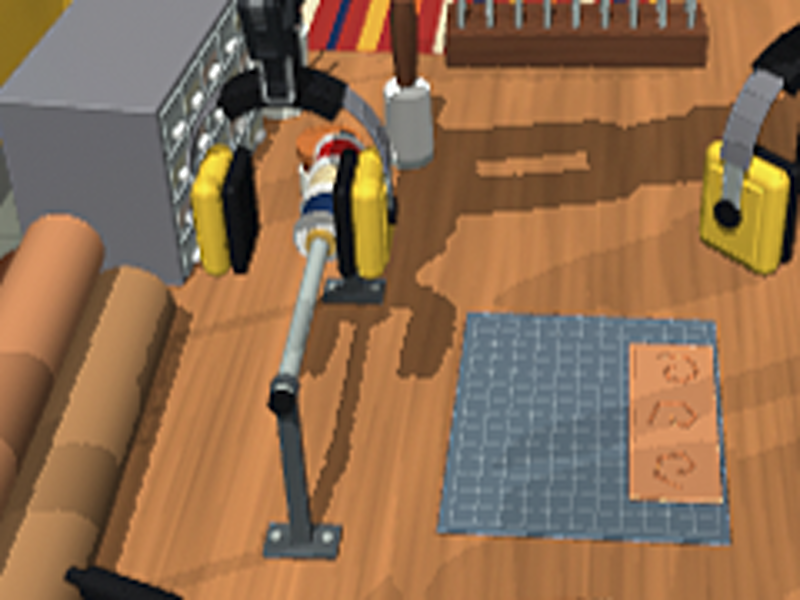

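The cups sit evenly either side of the bar (centre x 615, bar 615.9). Lowering.

Emit:
drive_tool(
  commands=[
    {"fingers": 0,"travel": [0.001,-0.001,0.01],"turn": [0,0,0]},
    {"fingers": 0,"travel": [0.001,-0.001,0.03],"turn": [0,0,0]},
    {"fingers": 0,"travel": [0.001,-0.001,0.055],"turn": [0,0,0]},
    {"fingers": 0,"travel": [0.001,-0.001,0.085],"turn": [0,0,0]},
    {"fingers": 0,"travel": [0.001,-0.001,0.115],"turn": [0,0,0]},
    {"fingers": 0,"travel": [0.001,-0.001,0.14],"turn": [0,0,0]},
    {"fingers": 0,"travel": [0.001,-0.001,0.16],"turn": [0,0,0]},
    {"fingers": 0,"travel": [0.001,-0.001,0.17],"turn": [0,0,0]},
    {"fingers": 0,"travel": [0.001,-0.001,0.175],"turn": [0,0,0]},
    {"fingers": 0,"travel": [0.001,-0.001,0.178],"turn": [0,0,0]},
    {"fingers": 0,"travel": [0.001,-0.001,0.178],"turn": [0,0,0]},
  ],
)

```text
t: 14.55
tcp_pos: [616.3, 73.9, 212.2]
orientation: [-3.141, -0.038, -0.001]
ft_force: [0.3, 0.6, -1.8]
width: 33.1
gripper_force: 40.8
```

Emit:
drive_tool(
  commands=[
    {"fingers": 0,"travel": [0,0,0.002],"turn": [0,0,0]},
    {"fingers": 0,"travel": [0,0,0.004],"turn": [0,0,0]},
    {"fingers": 0,"travel": [0,0,0.005],"turn": [0,0,0]},
    {"fingers": 0,"travel": [0,0,0.005],"turn": [0,0,0]},
  ],
)

```text
t: 14.95
tcp_pos: [616.0, 74.0, 206.7]
orientation: [3.141, 0.038, -0.0]
ft_force: [0.4, -0.2, -3.3]
width: 32.6
gripper_force: 40.8
```

Emit:
drive_tool(
  commands=[
    {"fingers": 0,"travel": [0,0,0.001],"turn": [0,0,0]},
    {"fingers": 0,"travel": [0,0,0.002],"turn": [0,0,0]},
    {"fingers": 0,"travel": [0,0,0.002],"turn": [0,0,0]},
  ],
)

```text
t: 15.25
tcp_pos: [616.0, 74.0, 204.5]
orientation: [3.141, 0.038, -0.0]
ft_force: [-0.4, 0.2, -2.7]
width: 33.2
gripper_force: 40.8
```

Emit:
drive_tool(
  commands=[
    {"fingers": 0,"travel": [0,0,0.001],"turn": [0,0,0]},
    {"fingers": 0,"travel": [0,0,0.001],"turn": [0,0,0]},
  ],
)

```text
t: 15.45
tcp_pos: [616.0, 74.0, 203.5]
orientation: [3.141, 0.038, -0.0]
ft_force: [0.1, 0.7, -2.7]
width: 32.9
gripper_force: 40.8
```

Emit:
drive_tool(
  commands=[
    {"fingers": 0,"travel": [0,0,0.001],"turn": [0,0,0]},
    {"fingers": 0,"travel": [0,0,0.001],"turn": [0,0,0]},
  ],
)

```text
t: 15.65
tcp_pos: [616.1, 74.0, 203.0]
orientation: [-3.141, -0.038, -0.0]
ft_force: [-0.9, -0.6, 0.5]
width: 32.8
gripper_force: 41.2
```

Emit:
drive_tool(
  commands=[
    {"fingers": 0,"travel": [0,0,0.0005],"turn": [0,0,0]},
    {"fingers": 0,"travel": [0,0,0.0005],"turn": [0,0,0]},
  ],
)

```text
t: 15.85
tcp_pos: [616.1, 74.0, 203.0]
orientation: [-3.141, -0.038, -0.001]
ft_force: [-2.2, -0.1, 5.8]
width: 32.9
gripper_force: 41.8
```

Emit:
drive_tool(
  commands=[
    {"fingers": 0.45,"travel": [0,0,0],"turn": [0,0,0]},
    {"fingers": 0.5,"travel": [0,0,0],"turn": [0,0,0]},
    {"fingers": 0.6,"travel": [0,0,0],"turn": [0,0,0]},
    {"fingers": 0.7,"travel": [0,0,0],"turn": [0,0,0]},
    {"fingers": 0.7,"travel": [0,0,-0.01],"turn": [0,0,0]},
    {"fingers": 0.7,"travel": [0,0,-0.03],"turn": [0,0,0]},
    {"fingers": 0.7,"travel": [0,0,-0.06],"turn": [0,0,0]},
    {"fingers": 0.7,"travel": [0,0,-0.1],"turn": [0,0,0]},
    {"fingers": 0.7,"travel": [-0.05,0,-0.13],"turn": [0,0,0]},
    {"fingers": 0.7,"travel": [-0.1,0,-0.15],"turn": [0,0,0]},
    {"fingers": 0.7,"travel": [-0.1,0,-0.15],"turn": [0,0,0]},
    {"fingers": 0.7,"travel": [-0.1,0,-0.15],"turn": [0,0,0]},
  ],
)

```text
t: 17.05
tcp_pos: [515.4, 71.6, 354.2]
orientation: [-3.141, -0.039, -0.005]
ft_force: [0.1, 0.8, 0.2]
width: 59.7
gripper_force: 0.0
```

```bash
python3 - <<'E'
from h import *
d=look("side");W=cloud(d)
M=sel(W,(500,720),(20,130),(10,230)); L=M[M[:,2]<100]
print("cups",[np.round(np.percentile(q,[1,50,99],axis=0),0).tolist() for q in(L[L[:,0]<600],L[L[:,0]>630]) if len(q)>5], "top",M[:,2].max())
im=d["img"][90:330,100:420]; cv2.imwrite("pics/s7.png",cv2.resize(im,(800,600),interpolation=cv2.INTER_CUBIC))
print(robot.state()["t"],robot.state()["tcp_pos"])
E
```

```text
cups [[[540.0, 71.0, 38.0], [558.0, 104.0, 72.0], [582.0, 110.0, 99.0]], [[650.0, 54.0, 37.0], [666.0, 108.0, 69.0], [694.0, 113.0, 99.0]]] top 193.57321715385905
17.1 [516.38185696  71.61320047 353.22876326]
```

View pics/s7.png

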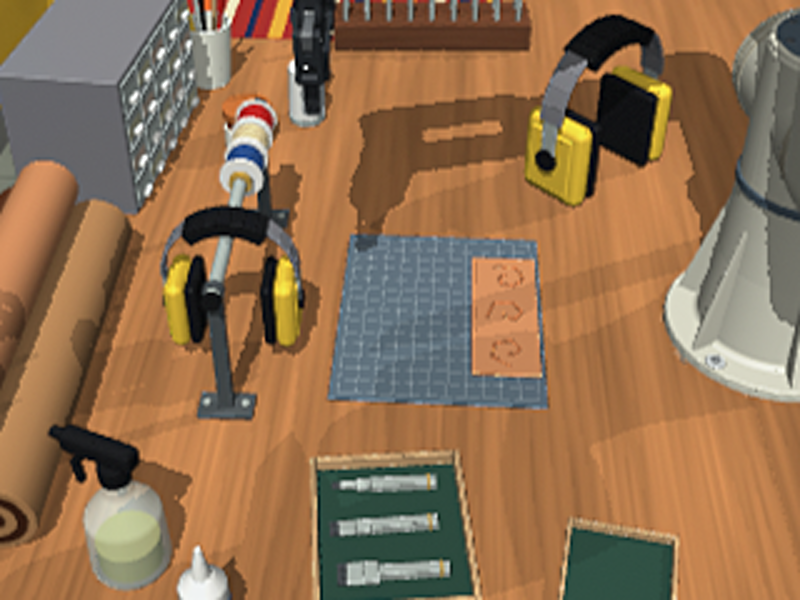

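The muffs hang level on the bar at (230,270), one cup on each side. The iron lies flat in the tray at (395,570) with its teeth left like the others. Handing in.

```bash
python3 -c "
from h import *
print(robot.finish_job())"
```

```text
the job is handed in; nothing more can be done
None
```

The job is handed in: the small yellow ear defenders hang on the empty stretch of the bar, one cup on each side, and the loose iron lies flat in the tray beside the other two with its teeth the same way; I used about 17 of the 72 s.

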